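# Unfold the vise crank and clamp a specimen block

## Task

On the small blue sectioning vise, fold the red crank handle fully upright, then use the handle to crank clockwise (seen from above) until the sliding jaw has pushed the wax specimen block against the fixed stop and grips it firmly: the crank turns clearly stiffer. Do not overtighten, the wax cracks above 60 N; let go and leave the handle upright, the block gripped and the other things on the bench where they are.

Things in the scene. Friction and masses are not known exactly. Their poses are not given: they have to be found in the camera images.
- vise: Sectioning vise fixed to the bench; origin on the bench under the crank axis, z up, y the way the jaw travels: gearbox, jaw, block, stop. Grey base plate 110 x 310 x 14 mm (y -60 to 250), blue gearbox 76 x 90 mm, 55 mm tall, under the crank. The fixed aluminium stop, 36 mm tall, stands beyond the block; where is not measured: feel when the block meets it.
- crank_axis (a point): Point on the vertical axis of the crank, 88 mm above the bench, level with the handle's hinge; same axes as the vise. The steel crank arm, 12 mm wide, its top 76 mm above the bench, points to -y of this frame at the start.
- hinge (a point): Centre of the handle's hinge at the outer end of the crank arm, 60 mm from the crank axis, 88 mm above the bench. Turns with the crank; its y axis points in to the crank axis, its x axis is the hinge axis.
- handle_grip (a point): Point on the handle's centre line, 42 mm from the hinge. The handle is a red sleeve 18 mm in diameter, 15 to 62 mm from the hinge, spinning freely on its pin, so a gripper need not turn with the crank. Its y axis runs from hinge to free end. Folded: level, pointing in over the crank axis, 3 mm above the arm, 88 mm above the bench. Upright: this point 130 mm, free end 150 mm above the bench.
- handle (a joint): Fold angle of the handle (rad): 0 folded flat over the arm, 1.57 upright against its stop; starts at 0 to 0.3. Stiff hinge: 0.15 N m (3.6 N at handle_grip) moves it and it stays where left. A push on it towards the crank axis folds it in again.
- crank (a joint): Crank angle (rad): 0 at the start, against its stop; grows clockwise seen from above, to 10.5 at most (between 0.6 and 1.5 turns are needed). 1 rad moves the jaw 8 mm. Friction 0.15 N m: 2.5 N at the handle running free; it holds the crank where left, up to some 18 N at the jaw (above that the crank runs back to 18 N when let go).
- jaw_pad: Black pad, 60 x 8 x 30 mm, sprung (9 N per mm) in front of the sliding jaw. Once the block meets the stop, each further rad of crank adds 72 N at the jaw and 9.6 N at the handle. Force along the handle's path while moving = 2.5 N + 0.133 x jaw force (30 N: 6.5 N); at rest friction lets it read up to 5 N less. Its origin starts at the vise's origin and moves with it; the pad's face lies 100 mm from it along y.
- block: Specimen block, loose on the vise's base plate between jaw and stop: yellow wax on a wooden foot, 36 x 26 mm (26 along the jaw's travel), 34 mm tall, origin at the centre of its underside, 14 mm above the bench. The robot need not touch it.
- reagent: Amber bottle, 54 mm in diameter, 115 mm tall, origin under its centre. Leave it.
- slide_box: Green slide box 85 x 100 x 32 mm, origin under its centre. Leave it.
- petri: Glass petri dish with lid, 94 mm in diameter, 18 mm tall, origin under its centre. Leave it.

How it is judged:
By the outcome, as a careful person would: the job done as asked, in the order asked, and still so for the second after the job is handed in, with the robot touching nothing.
It also fails if it takes over 72 s, if anything falls off the work surface, if the arm or the gripper's body presses on something with over 40 N, if the wrist force passes 120 N, or if a joint passes its speed limit or range.

## Robot

A 6-joint arm with a two-finger parallel gripper is mounted at the origin on the work surface. World frame = base frame: x ahead of the robot, y to its left, z up, the work surface at z = 0. Lengths are in m, angles in rad, forces in N, time in s.
With the tool pointing down it reaches from about 0.35 to 0.775 m from the base axis. Payload 7.3 kg.
Tool frame: the origin (TCP) lies at the very end of the fingers, on their centre line; the grasp point (between the pads) lies 19 mm behind it; z points along the fingers, y is the line along which they close (so a half turn about z gives the same grasp; the last joint's range is limited). The gripper opens to 92 mm and grips with 3 to 60 N. Pads are 19 mm wide; open, the fingers measure 130 mm over their backs; the gripper's body (75 mm by 190 mm) begins 47 mm behind the grasp point.
Start: joints at [1.013, 0.342, 1.524, -0, 1.275, -0.146], TCP at [0.21, 0.481, 0.227] pointing down, gripper open.
Joint ranges: [-2.53, 2.53], [-0.77, 2.02], [0.04, 2.7], [-1, 4.14], [0.28, 2.66], [-3.11, 3.11]. Speed limits (rad/s): [2.57, 2.57, 3.14, 3.14, 3.14, 3.14].

## Interface

Orientations are given as [roll, pitch, yaw] about the fixed x, y, z axes, in that order (R = Rz(yaw) Ry(pitch) Rx(roll)).
In Python, from cell import * gives the robot as it stands.
- The arm moves only by the tool step_arm, never from a script. Its argument "commands" is a list of rows, each a list of 7 numbers: the opening, from 0 (shut) to 1 (fully open), then the shift along the world's x, y, z in cm, then the turn, a rotation vector about the world's x, y, z in rad. A call has 1 to 5 rows; each row is the pose to reach, as a shift and turn from the pose commanded when the call began; what a row does not reach only later rows make up. A row lasts 1/12 s, in which the tool goes at most 41.7 mm and 7.16 degrees, less where a joint would pass 70% of its speed; a pose out of reach is approached as far as the arm can. A call with a gripper value outside its range is refused whole. The fingers move at their own pace and stop on an object; "grip_force" is the grip in N (left out, the last holds). Time passes only in rows, so rows that repeat a pose let the fingers close. It gives the time, the measured TCP pose, the force, the opening and the grip force at its end, in the units of the state.
- observe(): the state, without advancing time (a new reading comes with each control period).
- read_camera(name): name is "scene" or "top" or "wrist"; returns the picture (420x560x3 uint8, red, green, blue); there is no depth.
- camera_model(name): a dict with "vfov" (degrees; the focal length in pixels is half the picture's height over the tangent of half this angle, whatever the lens; pixels are square), "cx", "cy" (the principal point, pixels), "world_to_cam" (4x4, takes a point from world to camera coordinates). Camera axes: x right, y up, looking along -z (the intrinsics and any distortion apply to the point x, -y, -z); pixel columns grow to the right and rows downward; lengths in m; the calibration is good to about 2 mm. A picture is of the moment at which its call begins: read the wrist's pose just before it. camera_model takes no time and is no camera call; for the wrist camera it gives the pose at the moment of the call.
- hand_in(): hands the job in; it is judged then, once.
The state is a dict: "time": time; "qpos": joint angles; "qvel": joint speeds; "joint_efforts": joint torques, N m; "tool_pos": TCP position; "tool_rot": TCP orientation; "contact_force": force on the tool from outside, world axes, zero at the start; "torque": the same for the moment, N m; "opening": finger opening in m; "grip_force": force on a finger pad.
Only numpy, scipy, OpenCV 4.12 (cv2) and the standard library are available. Lean on these libraries where they do the work, as an engineer would, in place of code of your own. Each camera call takes 0.05 s, during which the arm holds its last target. There are 200 camera calls.

## Working session

There is one attempt and no reset: what is moved stays moved. The work goes in short steps, Python scripts to look and compute and a tool call to move; the robot and the scene stay as the last step left them, time stands still between calls to the robot, and variables do not carry over. Pictures are saved under pics/ and viewed, at most 10 in all, crops included, and the job is handed in when it is done.

Besides the shell and the picture viewer there is one more tool, called after "Request:" by a JSON object that holds its "name" and its "arguments", one argument or row to a line. step_arm: Moves the arm, as the interface text tells. Its arguments: {"type":"object","properties":{"commands":{"type":"array"},"grip_force":{"type":"number"}},"required":["commands"]}

```bash
mkdir -p pics; ls; python3 - <<'E'
from cell import *
import cv2,numpy as np
s=observe();print({k:np.round(v,3).tolist() for k,v in s.items()})
a=[]
for n in("scene","top"):
    im=read_camera(n);np.save("pics/%s0.npy"%n,im);m=camera_model(n);print(n,m)
    cv2.imwrite("pics/%s0.png"%n,im[:,:,::-1])
E
```

```text
pics
{'time': 0.0, 'qpos': [1.013, 0.343, 1.525, 0.0, 1.275, -0.146], 'qvel': [0.001, 0.0, -0.001, 0.0, 0.001, 0.002], 'joint_efforts': [-0.003, -43.124, -24.422, 0.071, 0.056, -0.0], 'tool_pos': [0.21, 0.481, 0.226], 'tool_rot': [-3.14, -0.0, 2.73], 'contact_force': [-0.08, -0.74, -0.145], 'torque': [0.003, 0.035, 0.042], 'grip_force': 0.0, 'opening': 0.092}
scene {'vfov': 47.0095988680037, 'cx': 287.1767894225597, 'cy': 207.11322466973928, 'world_to_cam': array([[ 0.81079522,  0.58503226,  0.01866453, -0.43495192],
       [-0.38967783,  0.51571103,  0.76301594,  0.14091162],
       [ 0.43676343, -0.62592283,  0.64611014, -1.54991344],
       [ 0.        ,  0.        ,  0.        ,  1.        ]])}
top {'vfov': 44.67768890668787, 'cx': 274.55172826240965, 'cy': 205.91191990868174, 'world_to_cam': array([[ 0.01368477, -0.99984819,  0.01078559, -0.01322989],
       [ 0.98435624,  0.01536609,  0.1755183 , -0.55445747],
       [-0.17565738,  0.00821494,  0.98441709, -1.45153642],
       [ 0.        ,  0.        ,  0.        ,  1.        ]])}
```

View pics/scene0.png

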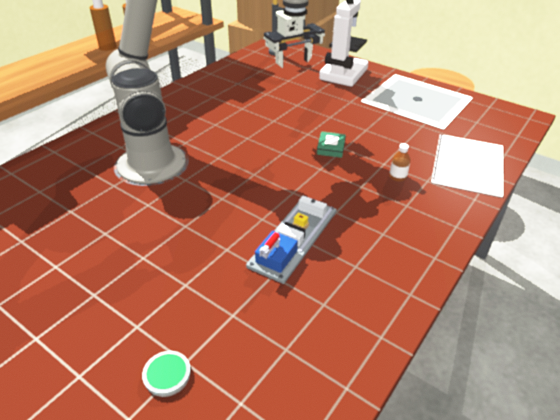

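View pics/top0.png

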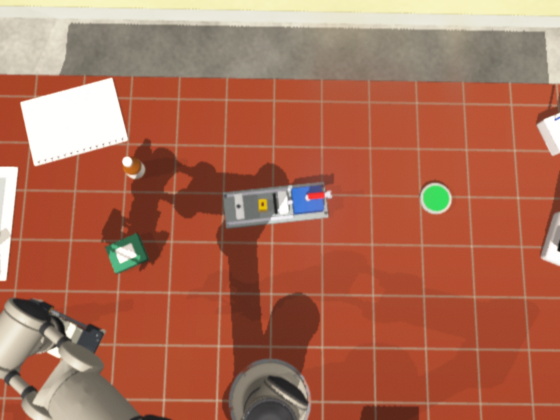

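```bash
cat > h.py <<'E'
from cell import *
import cv2,numpy as np
def ray(m,px):
    f=210/np.tan(np.radians(m["vfov"]/2));px=np.atleast_2d(px).astype(float)
    d=np.c_[(px[:,0]-m["cx"])/f,-(px[:,1]-m["cy"])/f,-np.ones(len(px))]
    T=m["world_to_cam"];R=T[:3,:3];return -R.T@T[:3,3],d@R
def onz(m,px,z):
    o,d=ray(m,px);return o+d*((z-o[2])/d[:,2])[:,None]
def tri(ms,ps):
    A=0;b=0
    for m,p in zip(ms,ps):
        o,d=ray(m,p);d=d[0]/np.linalg.norm(d);P=np.eye(3)-np.outer(d,d);A=A+P;b=b+P@o
    return np.linalg.solve(A,b)
def mask(im,c):
    h=cv2.cvtColor(im,cv2.COLOR_RGB2HSV)
    lo,hi={"blue":((105,120,60),(125,255,255)),"yellow":((20,150,100),(33,255,255))}.get(c,((0,0,0),(0,0,0)))
    if c=="red":
        return (((h[...,0]<4)|(h[...,0]>172))&(h[...,1]>200)&(h[...,2]>150)).astype(np.uint8)*255
    return cv2.inRange(h,lo,hi)
def proj(m,P):
    f=210/np.tan(np.radians(m["vfov"]/2));T=m["world_to_cam"];c=np.atleast_2d(P)@T[:3,:3].T+T[:3,3]
    return np.c_[m["cx"]-f*c[:,0]/c[:,2],m["cy"]+f*c[:,1]/c[:,2]]
E
python3 - <<'E'
from h import *
for n in("top","scene"):
    im=np.load("pics/%s0.npy"%n);m=camera_model(n)
    for c,z in(("blue",.055),("yellow",.048),("red",.095)):
        k=mask(im,c);nn,l,st,ce=cv2.connectedComponentsWithStats(k)
        for i in range(1,nn):
            if st[i,4]>15: print(n,c,st[i],ce[i].round(1),onz(m,ce[i],z).round(3))
m=camera_model("top")
print(onz(m,[[224,193],[229,228],[327,216]],.014).round(3))
E
```

```text
top blue [292 187  31  27 553] [304.4 201.2] [[ 0.569 -0.092  0.055]]
top yellow [258 199   9  12  92] [262.3 204.5] [[0.558 0.031 0.048]]
top red [310 194  13   4  31] [315.4 195.2] [[ 0.579 -0.121  0.095]]
scene blue [256 231  41  41 814] [278.2 253.5] [[ 0.597 -0.123  0.055]]
scene yellow [294 213  14  14 135] [300.3 219.7] [[0.565 0.018 0.048]]
scene red [267 234  12  13  57] [272.7 239.6] [[ 0.582 -0.125  0.095]]
[[ 0.598  0.148  0.014]
 [ 0.492  0.129  0.014]
 [ 0.533 -0.163  0.014]]
```

Request:
{"name": "step_arm", "arguments": {
  "commands": [
    [1,2,-3.5,1,0,0,-0.1],
    [1,4,-7,2,0,0,-0.2],
    [1,6,-10.5,3,0,0,-0.3],
    [1,8,-14,4,0,0,-0.4],
    [1,10,-17.5,5,0,0,-0.5]
  ]
}}

```text
time: 0.52
tool_pos: [0.3103, 0.3044, 0.2769]
tool_rot: [-3.141, 0.0, 2.226]
contact_force: [1.7, -0.2, 0.5]
opening: 0.0917
grip_force: 0.0
```

Request:
{"name": "step_arm", "arguments": {
  "commands": [
    [1,2,-4,0,0,0,-0.1],
    [1,4,-8,0,0,0,-0.2],
    [1,6,-12,0,0,0,-0.3],
    [1,8,-16,0,0,0,-0.4],
    [1,10,-20,0,0,0,-0.52]
  ]
}}

```text
time: 0.93
tool_pos: [0.4035, 0.1178, 0.2767]
tool_rot: [3.142, -0.0, 1.705]
contact_force: [0.8, 1.5, -0.1]
opening: 0.0919
grip_force: 0.0
```

Request:
{"name": "step_arm", "arguments": {
  "commands": [
    [1,2,-4,0,0,0,0],
    [1,4,-8,0,0,0,0],
    [1,6,-12,0,0,0,0],
    [1,8,-16,0,0,0,0],
    [1,10,-20,0,0,0,0]
  ]
}}

```text
time: 1.35
tool_pos: [0.4967, -0.0686, 0.2765]
tool_rot: [-3.141, -0.0, 1.709]
contact_force: [2.0, 1.0, 1.0]
opening: 0.0918
grip_force: 0.0
```

```bash
python3 - <<'E'
from h import *
s=observe();print({k:np.round(v,3).tolist() for k,v in s.items() if k in("time","qpos","tool_pos","tool_rot","contact_force")})
m=camera_model("wrist");im=read_camera("wrist");np.savez("pics/w1.npz",im=im,**m);print(m)
cv2.imwrite("pics/w1.png",im[:,:,::-1])
E
```

```text
{'time': 1.35, 'qpos': [-0.29, 0.263, 1.497, 0.0, 1.382, -0.429], 'tool_pos': [0.497, -0.069, 0.276], 'tool_rot': [-3.141, -0.0, 1.709], 'contact_force': [1.956, 0.973, 0.972]}
{'vfov': 62.618713700767046, 'cx': 276.90767978751336, 'cy': 205.46117282977073, 'world_to_cam': array([[ 9.90373817e-01,  1.38416303e-01, -7.93041289e-04,
        -4.82000317e-01],
       [-1.33853948e-01,  9.56239366e-01, -2.60171859e-01,
         1.77577972e-01],
       [-3.52536897e-02,  2.57773549e-01,  9.65561999e-01,
        -4.01974894e-01],
       [ 0.00000000e+00,  0.00000000e+00,  0.00000000e+00,
         1.00000000e+00]])}
```

View pics/w1.png

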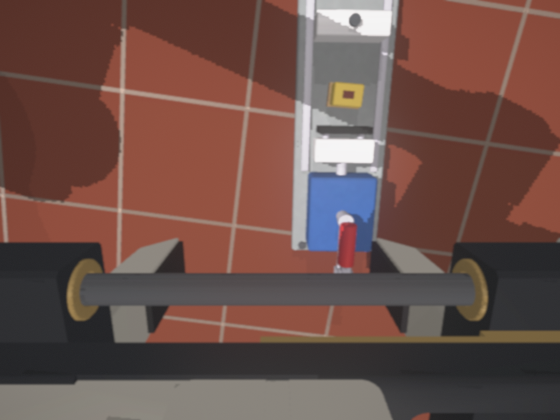

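The wrist view shows the vise upright in the picture: red handle near (347,244), gearbox (341,212), block (347,95), and stop (354,22). The hinge is partly hidden by the gripper, so I'll back off along -y for a second view.

Request:
{"name": "step_arm", "arguments": {
  "commands": [
    [1,1.4,-3,0,0,0,0],
    [1,2.8,-6,0,0,0,0],
    [1,4.2,-9,0,0,0,0],
    [1,5.6,-12,0,0,0,0],
    [1,7,-14,0,0,0,0]
  ]
}}

```text
time: 1.82
tool_pos: [0.5666, -0.2092, 0.276]
tool_rot: [-3.141, 0.0, 1.708]
contact_force: [0.5, -0.0, -0.5]
opening: 0.0916
grip_force: 0.0
```

Request:
{"name": "step_arm", "arguments": {
  "commands": [
    [1,0,0,0,0,0,0],
    [1,0,0,0,0,0,0]
  ]
}}

```text
time: 1.98
tool_pos: [0.5663, -0.2072, 0.2754]
tool_rot: [-3.14, -0.002, 1.708]
contact_force: [-0.3, -0.6, 0.3]
opening: 0.0919
grip_force: 0.0
```

```bash
python3 - <<'E'
from h import *
s=observe();print({k:np.round(v,3).tolist() for k,v in s.items() if k in("time","qpos","tool_pos","tool_rot","contact_force")})
m=camera_model("wrist");im=read_camera("wrist");np.savez("pics/w2.npz",im=im,**m)
c=im[60:270,230:430];cv2.imwrite("pics/w2.png",cv2.resize(c[:,:,::-1],None,fx=2.8,fy=2.8,interpolation=2))
for f in("w1","w2"):
  m=dict(np.load("pics/%s.npz"%f));im=m["im"]
  for c,z in(("blue",.055),("yellow",.048),("red",.095)):
    k=mask(im,c);nn,l,st,ce=cv2.connectedComponentsWithStats(k)
    for i in range(1,nn):
        if st[i,4]>60:
            pts=np.argwhere(l==i)[:,::-1].astype(np.int32);print(f,c,st[i],ce[i].round(1),onz(m,ce[i],z).round(4),[np.round(x,1) for x in cv2.minAreaRect(pts)])
E
```

```text
{'time': 1.983, 'qpos': [-0.478, 0.462, 1.205, 0.0, 1.477, -0.615], 'tool_pos': [0.566, -0.207, 0.275], 'tool_rot': [-3.14, -0.002, 1.708], 'contact_force': [-0.325, -0.584, 0.32]}
w1 blue [ 308  178   68   73 3790] [339.4 210.1] [[ 0.5721 -0.0962  0.055 ]] [array([341.2, 214. ]), array([66.1, 72. ]), np.float64(1.8)]
w2 blue [ 266   35   72   89 4389] [297.3  69.7] [[ 0.5708 -0.0931  0.055 ]] [array([301.5,  79. ]), array([88., 71.]), np.float64(90.0)]
```

View pics/w2.png

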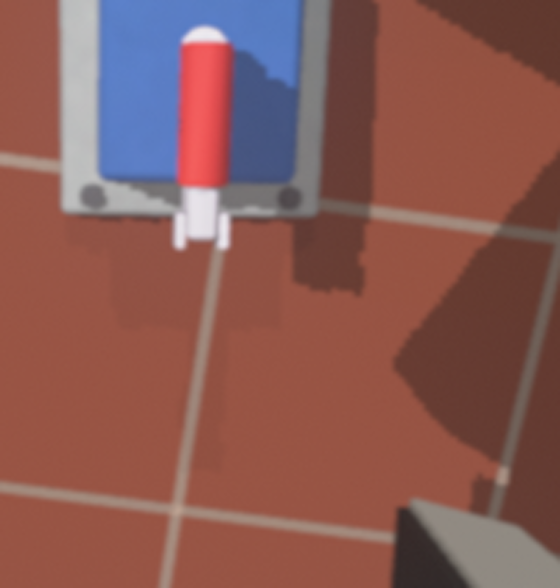

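```bash
python3 - <<'E'
from h import *
ms=[];ps=[];B=[]
for f in("w1","w2"):
  m=dict(np.load("pics/%s.npz"%f));im=m["im"].astype(int);ms.append(m)
  k=((im[...,0]-im[...,1]>110)&(im[...,0]-im[...,2]>110)).astype(np.uint8);k[:, :250]=0;k[:,420:]=0
  nn,l,st,ce=cv2.connectedComponentsWithStats(k);i=1+st[1:,4].argmax();print(st[i],ce[i])
  yy,xx=np.nonzero(l==i);a,b=yy.min(),yy.max()
  ps.append([(xx[yy<=a+8].mean(),a),ce[i],(xx[yy>=b-8].mean(),b+1)]);print(np.round(ps[-1],1))
for j in range(3): print("tri",tri(ms,[p[j] for p in ps]).round(4))
m=ms[1]
pl=onz(m,[[252.1,135.7],[343.6,136.8]],.014);print("plate front",pl.round(4))
u=pl[1]-pl[0];L=np.linalg.norm(u);u/=L;y=np.array([-u[1],u[0],0]);print(L,u,"origin",(pl.mean(0)+.06*y).round(4))
# gearbox front corners on top
g=onz(m,[[230+99/2.8,60+180/2.8],[230+296/2.8,60+182/2.8]],.055);print("gear",g.round(4),np.linalg.norm(g[1]-g[0]),(g.mean(0)+.045*y).round(4))
m=ms[0];g=onz(m,[[307.5,174.5],[375,175],[371,250],[309,251]],.055);print(g.round(4),g.mean(0))
g=onz(m,[[303,30],[388,30],[293,251]],.014);print("plate w1",g.round(4))
E
```

```text
[341 226   3   5  12] [341.75       228.08333333]
[[341.8 226. ]
 [341.8 228.1]
 [341.8 231. ]]
[294  76  17  50 753] [302.07968127 100.26162019]
[[303.   76. ]
 [302.1 100.3]
 [301.  126. ]]
tri [ 0.573  -0.1032  0.0888]
tri [ 0.5816 -0.1213  0.0419]
tri [ 0.5933 -0.1475 -0.0208]
plate front [[ 0.5303 -0.1684  0.014 ]
 [ 0.6385 -0.1547  0.014 ]]
0.1090850256181576 [0.99207555 0.12564275 0.        ] origin [ 0.5768 -0.1021  0.014 ]
gear [[ 0.5455 -0.1517  0.055 ]
 [ 0.6199 -0.1421  0.055 ]] 0.07502330742753929 [ 0.577  -0.1022  0.055 ]
[[ 0.5295 -0.0607  0.055 ]
 [ 0.6038 -0.0509  0.055 ]
 [ 0.618  -0.1391  0.055 ]
 [ 0.5459 -0.1504  0.055 ]] [ 0.57431193 -0.10026521  0.055     ]
plate w1 [[ 0.5031  0.0918  0.014 ]
 [ 0.5963  0.1048  0.014 ]
 [ 0.5316 -0.1697  0.014 ]]
```

```bash
python3 - <<'E'
from h import *
m=dict(np.load("pics/w2.npz"))
for yaw in(.12,.14):
  y=np.array([-np.sin(yaw),np.cos(yaw),0]);h=np.array([.5768,-.102,.088])-.06*y
  for a in(0,.1,.2,.3):
    P=[h+r*(np.cos(a)*y+np.array([0,0,np.sin(a)])) for r in(0,.015,.062)]
    print(yaw,a,proj(m,P).round(1).tolist())
for z in(.088,.1):print(onz(m,[[303,76],[301,126]],z).round(4))
E
```

```text
0.12 0 [[301.7, 141.1], [302.3, 125.5], [304.1, 74.1]]
0.12 0.1 [[301.7, 141.1], [302.4, 125.6], [304.6, 73.7]]
0.12 0.2 [[301.7, 141.1], [302.5, 125.9], [305.0, 74.1]]
0.12 0.3 [[301.7, 141.1], [302.5, 126.3], [305.5, 75.2]]
0.14 0 [[302.9, 141.1], [303.2, 125.5], [304.0, 74.1]]
0.14 0.1 [[302.9, 141.1], [303.3, 125.6], [304.5, 73.7]]
0.14 0.2 [[302.9, 141.1], [303.4, 125.9], [305.0, 74.1]]
0.14 0.3 [[302.9, 141.1], [303.5, 126.4], [305.5, 75.2]]
[[ 0.5758 -0.1018  0.088 ]
 [ 0.5811 -0.1473  0.088 ]]
[[ 0.5752 -0.1031  0.1   ]
 [ 0.5802 -0.147   0.1   ]]
```

The second view shows the folded handle over the arm: its sleeve runs from (303,76) to (301,126) in the full image, with the clevis nearer the camera. The crank axis is about (0.576, -0.102), yaw about 0.12. Next I approach the sleeve.

Request:
{"name": "step_arm", "arguments": {
  "commands": [
    [0.6,0.4,3,-3,0,0,0],
    [0.6,0.8,6,-6.5,0,0,0],
    [0.6,1.2,8.7,-10,0,0,0],
    [0.6,1.2,8.7,-13.5,0,0,0],
    [0.6,1.2,8.7,-16,0,0,0]
  ]
}}

```text
time: 2.45
tool_pos: [0.5764, -0.1153, 0.1139]
tool_rot: [-3.138, -0.002, 1.714]
contact_force: [0.2, -0.3, -0.1]
opening: 0.0631
grip_force: 0.0
```

Request:
{"name": "step_arm", "arguments": {
  "commands": [
    [0.5,0,0,-2,0,0,0],
    [0.5,0,0,-4,0,0,0],
    [0.5,0,0,-4,0,0,0],
    [0.5,0,0,-4,0,0,0]
  ]
}}

```text
time: 2.78
tool_pos: [0.5776, -0.1183, 0.0767]
tool_rot: [-3.14, -0.001, 1.711]
contact_force: [0.4, -0.9, 1.4]
opening: 0.0464
grip_force: 0.0
```

Request:
{"name": "step_arm", "arguments": {
  "commands": [
    [0.1,0,0,0,0,0,0],
    [0.1,0,0,0,0,0,0],
    [0.1,0,0,0,0,0,0],
    [0.1,0,0,0,0,0,0],
    [0.1,0,0,0,0,0,0]
  ],
  "grip_force": 12
}}

```text
time: 3.2
tool_pos: [0.5788, -0.1197, 0.0775]
tool_rot: [3.14, 0.001, 1.71]
contact_force: [0.7, -0.1, 1.9]
opening: 0.0174
grip_force: 12.1
```

Request:
{"name": "step_arm", "arguments": {
  "commands": [
    [0.1,0.02,-0.15,0.5,0,0,0],
    [0.1,0.04,-0.34,1.0,0,0,0],
    [0.1,0.07,-0.6,1.5,0,0,0],
    [0.1,0.11,-0.92,1.9,0,0,0],
    [0.1,0.11,-0.92,1.9,0,0,0]
  ]
}}

```text
time: 3.62
tool_pos: [0.5796, -0.1273, 0.0964]
tool_rot: [3.141, -0.003, 1.709]
contact_force: [0.8, 6.1, 0.6]
opening: 0.0173
grip_force: 12.0
```

Request:
{"name": "step_arm", "arguments": {
  "commands": [
    [0.1,0.05,-0.38,0.4,0,0,0],
    [0.1,0.1,-0.8,0.75,0,0,0],
    [0.1,0.16,-1.3,1.05,0,0,0],
    [0.1,0.21,-1.75,1.25,0,0,0],
    [0.1,0.21,-1.75,1.25,0,0,0]
  ]
}}

```text
time: 4.03
tool_pos: [0.5819, -0.1442, 0.1094]
tool_rot: [3.14, -0.004, 1.71]
contact_force: [0.2, 10.3, 5.7]
opening: 0.0173
grip_force: 12.0
```

Request:
{"name": "step_arm", "arguments": {
  "commands": [
    [0.1,0.05,-0.4,0.15,0,0,0],
    [0.1,0.1,-0.8,0.25,0,0,0],
    [0.1,0.14,-1.2,0.3,0,0,0],
    [0.1,0.14,-1.2,0.3,0,0,0]
  ]
}}

```text
time: 4.37
tool_pos: [0.5836, -0.1563, 0.1131]
tool_rot: [3.139, -0.003, 1.71]
contact_force: [0.1, 9.1, 8.3]
opening: 0.0166
grip_force: 12.0
```

```bash
python3 - <<'E'
from h import *
m=camera_model("wrist");im=read_camera("wrist");im2=read_camera("scene")
b=cv2.resize(im2[215:285,235:325],(540,420),interpolation=cv2.INTER_CUBIC)
o=np.hstack([im,b]);o=cv2.resize(o,(800,int(420*800/o.shape[1])));cv2.imwrite("pics/f1.png",o[:,:,::-1])
E
```

```text
(no output)
```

View pics/f1.png

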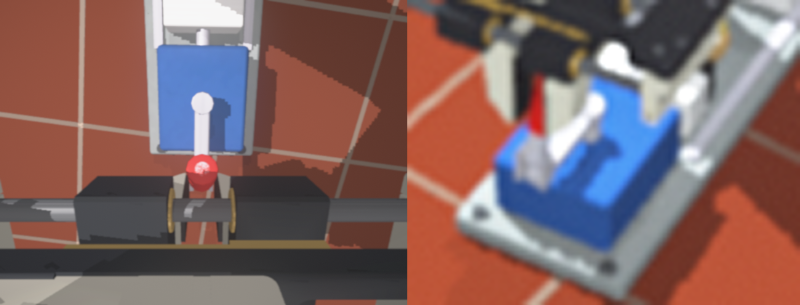

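```bash
python3 - <<'E'
from h import *
print(observe()["tool_pos"],observe()["contact_force"],observe()["torque"])
m=camera_model("wrist");im=read_camera("wrist");np.savez("pics/w3.npz",im=im,**m)
k=((im[...,0].astype(int)-im[...,1]>110)&(im[...,0]-im[...,2].astype(int)>110)).astype(np.uint8);k[:,:240]=0;k[:,320:]=0
n,l,st,ce=cv2.connectedComponentsWithStats(k);i=1+st[1:,4].argmax();print(st[i],ce[i])
g=cv2.cvtColor(im,cv2.COLOR_RGB2GRAY)
c=cv2.HoughCircles(g[110:180,240:320],cv2.HOUGH_GRADIENT,1,20,param1=100,param2=12,minRadius=10,maxRadius=22);print(c+[240,110,0] if c is not None else c)
for z in (.07,.076,.08,.085):print(z,onz(m,[[277.8,140]],z).round(4))
y=np.array([-.12,.993,0])
h=np.array([.576,-.102,.088])-.06*y
for a in(1.2,1.3,1.4,1.5,1.57):print(a,proj(m,[h+r*(np.cos(a)*y+[0,0,np.sin(a)]) for r in(.015,.062)]).round(1).tolist())
cv2.imwrite("pics/w3.png",cv2.resize(im[100:300,200:360,::-1],None,fx=2.8,fy=2.8))
E
```

```text
[ 0.5836351  -0.15628308  0.11309251] [-0.13517366  8.4980384   8.13031582] [1.59571759 0.13840471 0.01353826]
[256 213  44  27 634] [276.5851735  225.56309148]
[[[277.5        140.5         14.10000038]]]
0.07 [[ 0.5764 -0.1021  0.07  ]]
0.076 [[ 0.5763 -0.1016  0.076 ]]
0.08 [[ 0.5762 -0.1013  0.08  ]]
0.085 [[ 0.5761 -0.101   0.085 ]]
1.2 [[275.3, 250.1], [275.8, 252.3]]
1.3 [[275.3, 253.0], [275.5, 268.4]]
1.4 [[275.2, 255.8], [275.2, 284.3]]
1.5 [[275.2, 258.6], [274.9, 299.5]]
1.57 [[275.1, 260.4], [274.7, 309.6]]
```

View pics/w3.png

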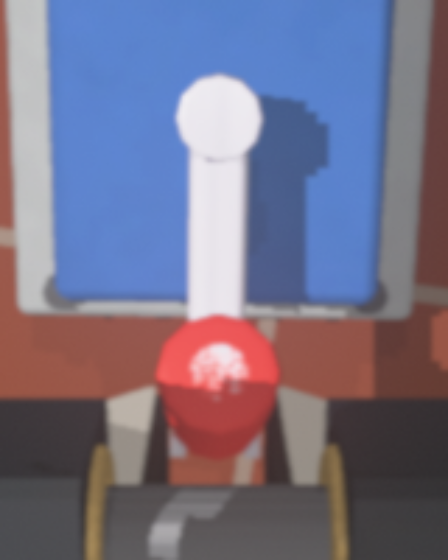

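The handle is only at about 1.05 rad: its end is at (278,233), where upright would be well lower. The pads hold it near their edge, so I'll regrip centred and continue.

Request:
{"name": "step_arm", "arguments": {
  "commands": [
    [0.4,0,0,0,0,0,0],
    [0.4,0,0,0,0,0,0],
    [0.4,-0.1,0.8,-0.1,0,0,0],
    [0.4,-0.2,2.0,-0.3,0,0,0],
    [0.4,-0.2,2.0,-0.3,0,0,0]
  ]
}}

```text
time: 4.93
tool_pos: [0.5802, -0.1359, 0.1076]
tool_rot: [-3.14, -0.002, 1.711]
contact_force: [0.6, -0.1, 0.5]
opening: 0.0365
grip_force: 0.0
```

Request:
{"name": "step_arm", "arguments": {
  "commands": [
    [0.1,0,0,0,0,0,0],
    [0.1,0,0,0,0,0,0],
    [0.1,0,0,0,0,0,0],
    [0.1,0,0,0,0,0,0]
  ],
  "grip_force": 15
}}

```text
time: 5.27
tool_pos: [0.5811, -0.1384, 0.1083]
tool_rot: [3.141, 0.0, 1.71]
contact_force: [-0.1, -0.0, 0.8]
opening: 0.0176
grip_force: 15.0
```

Request:
{"name": "step_arm", "arguments": {
  "commands": [
    [0.1,0.06,-0.5,0.2,0,0,0],
    [0.1,0.12,-1.0,0.4,0,0,0],
    [0.1,0.18,-1.5,0.52,0,0,0],
    [0.1,0.24,-2.0,0.6,0,0,0],
    [0.1,0.26,-2.2,0.6,0,0,0]
  ]
}}

```text
time: 5.68
tool_pos: [0.5837, -0.1589, 0.1142]
tool_rot: [3.141, -0.004, 1.709]
contact_force: [1.6, 9.0, 2.0]
opening: 0.0174
grip_force: 15.0
```

Request:
{"name": "step_arm", "arguments": {
  "commands": [
    [0.1,0,0,0,0,0,0],
    [0.1,0,0,0,0,0,0]
  ]
}}

```text
time: 5.85
tool_pos: [0.5838, -0.1591, 0.1142]
tool_rot: [3.141, -0.003, 1.709]
contact_force: [0.1, 6.3, 1.0]
opening: 0.0176
grip_force: 15.0
```

```bash
python3 - <<'E'
from h import *
m=camera_model("wrist");im=read_camera("wrist");np.savez("pics/w4.npz",im=im,**m);print(observe()["contact_force"],observe()["torque"])
cv2.imwrite("pics/w4.png",cv2.resize(im[100:320,200:360,::-1],None,fx=2.6,fy=2.6))
y=np.array([-.12,.993,0])
h=np.array([.576,-.102,.088])-.06*y
for a in(1.2,1.3,1.4,1.5,1.57):print(a,proj(m,[h+r*(np.cos(a)*y+[0,0,np.sin(a)]) for r in(.015,.062)]).round(1).tolist())
E
```

```text
[1.81915266 5.45026009 0.42060023] [ 0.99804806 -0.06813236 -0.01175501]
1.2 [[275.8, 244.3], [276.3, 244.6]]
1.3 [[275.8, 247.2], [276.0, 260.6]]
1.4 [[275.7, 250.0], [275.7, 276.4]]
1.5 [[275.7, 252.8], [275.4, 291.6]]
1.57 [[275.6, 254.7], [275.2, 301.7]]
```

View pics/w4.png

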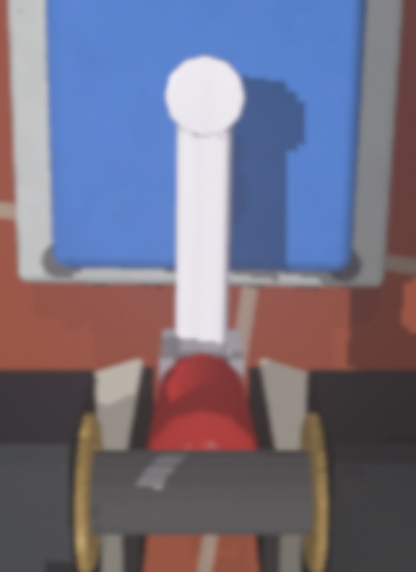

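The handle is now close to upright, its end hidden behind the gripper bar. I'll push it outward to the stop.

Request:
{"name": "step_arm", "arguments": {
  "commands": [
    [0.1,0.03,-0.2,0,0,0,0],
    [0.1,0.03,-0.2,0,0,0,0],
    [0.1,0.03,-0.2,0,0,0,0]
  ]
}}

```text
time: 6.15
tool_pos: [0.584, -0.1607, 0.1143]
tool_rot: [3.141, -0.003, 1.71]
contact_force: [0.7, 6.3, 1.3]
opening: 0.0175
grip_force: 15.0
```

Request:
{"name": "step_arm", "arguments": {
  "commands": [
    [0.1,0.03,-0.2,0,0,0,0],
    [0.1,0.03,-0.2,0,0,0,0],
    [0.1,0.03,-0.2,0,0,0,0]
  ]
}}

```text
time: 6.4
tool_pos: [0.5843, -0.1627, 0.1144]
tool_rot: [3.141, -0.003, 1.71]
contact_force: [-0.1, 8.0, 2.4]
opening: 0.0177
grip_force: 15.0
```

Request:
{"name": "step_arm", "arguments": {
  "commands": [
    [0.1,0.03,-0.2,0,0,0,0],
    [0.1,0.03,-0.2,0,0,0,0],
    [0.1,0.03,-0.2,0,0,0,0]
  ]
}}

```text
time: 6.65
tool_pos: [0.5845, -0.1646, 0.1144]
tool_rot: [3.141, -0.003, 1.71]
contact_force: [0.6, 8.1, 2.8]
opening: 0.018
grip_force: 15.0
```

Request:
{"name": "step_arm", "arguments": {
  "commands": [
    [0.1,0.03,-0.2,0,0,0,0],
    [0.1,0.03,-0.2,0,0,0,0],
    [0.1,0.03,-0.2,0,0,0,0]
  ]
}}

```text
time: 6.9
tool_pos: [0.5848, -0.1667, 0.1144]
tool_rot: [3.141, -0.003, 1.71]
contact_force: [0.2, 7.2, 2.7]
opening: 0.0174
grip_force: 15.0
```

Request:
{"name": "step_arm", "arguments": {
  "commands": [
    [0.45,0,0,0,0,0,0],
    [0.45,0,0,0,0,0,0],
    [0.45,0,0,3,0,0,0],
    [0.45,0,-2,6,0,0,0],
    [0.45,0,-5,8,0,0,0]
  ]
}}

```text
time: 7.32
tool_pos: [0.5856, -0.2173, 0.1971]
tool_rot: [3.14, 0.001, 1.713]
contact_force: [1.3, -0.8, 0.2]
opening: 0.0407
grip_force: 0.0
```

Request:
{"name": "step_arm", "arguments": {
  "commands": [
    [0.45,0,-3,0,0,0,0],
    [0.45,0,-3,0,0,0,0]
  ]
}}

```text
time: 7.48
tool_pos: [0.585, -0.2544, 0.1959]
tool_rot: [3.139, 0.005, 1.706]
contact_force: [-1.6, 0.5, -0.4]
opening: 0.0411
grip_force: 0.0
```

```bash
python3 - <<'E'
from h import *
m=camera_model("wrist");im=read_camera("wrist");np.savez("pics/w5.npz",im=im,**m)
y=np.array([-.12,.993,0])
h=np.array([.576,-.102,.088])-.06*y
for a in(1.2,1.3,1.4,1.5,1.57):print(a,proj(m,[h+r*(np.cos(a)*y+[0,0,np.sin(a)]) for r in(0,.015,.062)]).round(1).tolist())
p=proj(m,[h+[0,0,.03]])[0];x0,y0=int(p[0])-80,max(0,int(p[1])-90);print(x0,y0)
cv2.imwrite("pics/w5.png",cv2.resize(im[y0:y0+160,x0:x0+160,::-1],None,fx=3,fy=3))
E
```

```text
1.2 [[291.7, 79.6], [292.9, 69.4], [297.5, 26.8]]
1.3 [[291.7, 79.6], [292.8, 71.5], [297.4, 37.8]]
1.4 [[291.7, 79.6], [292.8, 73.8], [297.2, 49.5]]
1.5 [[291.7, 79.6], [292.8, 76.1], [296.9, 61.4]]
1.57 [[291.7, 79.6], [292.7, 77.7], [296.7, 69.8]]
213 0
```

View pics/w5.png

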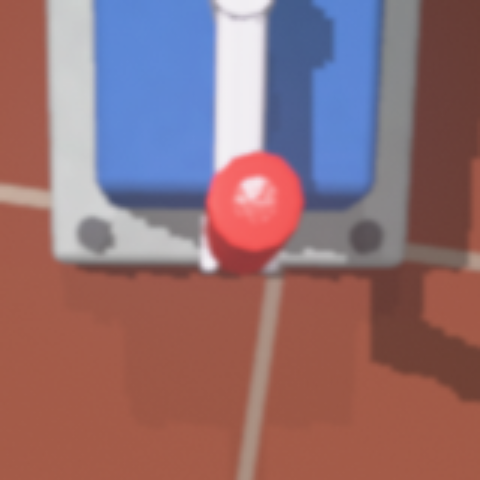

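```bash
python3 - <<'E'
from h import *
m=dict(np.load("pics/w5.npz"))
print(onz(m,[[298,66.7]],.150).round(4))
# hub centre w3 refined with z .079
m=dict(np.load("pics/w3.npz"));print(onz(m,[[277.5,140.5]],.079).round(4))
c=np.array([.5762,-.1015]);h0=np.array([.5834,-.1611]);v=h0-c
for t in np.arange(0,6.3,.2):
    R=np.array([[np.cos(t),np.sin(t)],[-np.sin(t),np.cos(t)]]);print(round(t,1),((R@v-v)*100).round(2))
E
```

```text
[[ 0.5837 -0.1598  0.15  ]]
[[ 0.5761 -0.1017  0.079 ]]
0.0 [0. 0.]
0.2 [-1.2  -0.02]
0.4 [-2.38  0.19]
0.6 [-3.49  0.63]
0.8 [-4.49  1.29]
1.0 [-5.35  2.13]
1.2 [-6.01  3.13]
1.4 [-6.47  4.24]
1.6 [-6.7   5.41]
1.8 [-6.69  6.61]
2.0 [-6.44  7.79]
2.2 [-5.96  8.89]
2.4 [-5.28  9.87]
2.6 [-4.41 10.7 ]
2.8 [-3.39 11.33]
3.0 [-2.27 11.76]
3.2 [-1.09 11.95]
3.4 [ 0.11 11.91]
3.6 [ 1.27 11.62]
3.8 [ 2.36 11.11]
4.0 [ 3.32 10.4 ]
4.2 [4.12 9.51]
4.4 [4.73 8.48]
4.6 [5.12 7.34]
4.8 [5.28 6.16]
5.0 [5.2  4.96]
5.2 [4.88 3.8 ]
5.4 [4.34 2.73]
5.6 [3.6  1.79]
5.8 [2.69 1.02]
6.0 [1.64 0.44]
6.2 [0.49 0.08]
```

Request:
{"name": "step_arm", "arguments": {
  "commands": [
    [0.45,0,0,0,0,0,0],
    [0.45,0,0,0,0,0,0],
    [0.45,0,0,0,0,0,0]
  ]
}}

```text
time: 7.78
tool_pos: [0.5848, -0.2473, 0.1938]
tool_rot: [-3.141, -0.001, 1.711]
contact_force: [-0.3, 0.6, 0.1]
opening: 0.0411
grip_force: 0.0
```

Request:
{"name": "step_arm", "arguments": {
  "commands": [
    [0.45,-0.1,4,-1,0,0,0],
    [0.45,-0.14,8,-2,0,0,0],
    [0.45,-0.14,8.65,-5,0,0,0],
    [0.45,-0.14,8.65,-8.5,0,0,0],
    [0.45,-0.14,8.65,-9,0,0,0]
  ]
}}

```text
time: 8.2
tool_pos: [0.5804, -0.1585, 0.099]
tool_rot: [-3.133, -0.005, 1.713]
contact_force: [-1.0, 0.4, -0.8]
opening: 0.0413
grip_force: 0.0
```

Request:
{"name": "step_arm", "arguments": {
  "commands": [
    [0.1,0,0,0,0,0,0],
    [0.1,0,0,0,0,0,0],
    [0.1,0,0,0,0,0,0],
    [0.1,0,0,0,0,0,0],
    [0.1,0,0,0,0,0,0]
  ],
  "grip_force": 25
}}

```text
time: 8.62
tool_pos: [0.5844, -0.1626, 0.1061]
tool_rot: [3.139, 0.002, 1.709]
contact_force: [0.3, -0.8, 4.3]
opening: 0.0175
grip_force: 25.0
```

Request:
{"name": "step_arm", "arguments": {
  "commands": [
    [0.1,-0.6,0.02,0.2,0,0,0],
    [0.1,-1.2,0.0,0.2,0,0,0],
    [0.1,-1.8,0.07,0.2,0,0,0],
    [0.1,-2.38,0.19,0.2,0,0,0],
    [0.1,-2.38,0.19,0.2,0,0,0]
  ]
}}

```text
time: 9.03
tool_pos: [0.558, -0.1598, 0.1063]
tool_rot: [-3.14, -0.0, 1.71]
contact_force: [-2.7, -3.3, -3.1]
opening: 0.0174
grip_force: 25.0
```

Request:
{"name": "step_arm", "arguments": {
  "commands": [
    [0.1,-1.11,0.44,0,0,0,0],
    [0.1,-2.11,1.1,0,0,0,0],
    [0.1,-2.97,1.94,0,0,0,0],
    [0.1,-3.63,2.94,0,0,0,0],
    [0.1,-4.09,4.05,0,0,0,0]
  ]
}}

```text
time: 9.45
tool_pos: [0.5187, -0.1188, 0.1064]
tool_rot: [3.14, -0.0, 1.709]
contact_force: [7.0, -0.8, -6.5]
opening: 0.0177
grip_force: 25.0
```

Request:
{"name": "step_arm", "arguments": {
  "commands": [
    [0.1,-0.15,1.17,0,0,0,0],
    [0.1,-0.12,2.37,0,0,0,0],
    [0.1,0.13,3.55,0,0,0,0],
    [0.1,0.61,4.65,0,0,0,0],
    [0.1,1.29,5.63,0,0,0,0]
  ]
}}

```text
time: 9.87
tool_pos: [0.5328, -0.0627, 0.1064]
tool_rot: [3.14, 0.002, 1.71]
contact_force: [5.9, -10.1, -8.5]
opening: 0.0179
grip_force: 25.0
```

```bash
cat > c.py <<'E'
import numpy as np,sys
cx,cy,r,x0,y0,t0,n,dt=map(float,sys.argv[1:9])
for i in range(1,int(n)+1):
    p=t0+i*dt-.12;X,Y=cx-r*np.sin(p),cy-r*np.cos(p)
    print(round(t0+i*dt,2),round((X-x0)*100,2),round((Y-y0)*100,2),"abs",round(X,4),round(Y,4))
E
python3 c.py .578 -.1038 .0598 .5316 -.0621 2.4 20 .2
```

```text
2.6 0.97 0.55 abs 0.5413 -0.0566
2.8 1.98 1.18 abs 0.5514 -0.0503
3.0 3.09 1.61 abs 0.5625 -0.046
3.2 4.27 1.8 abs 0.5743 -0.0441
3.4 5.47 1.75 abs 0.5863 -0.0446
3.6 6.63 1.47 abs 0.5979 -0.0474
3.8 7.71 0.96 abs 0.6087 -0.0525
4.0 8.67 0.25 abs 0.6183 -0.0596
4.2 9.46 -0.64 abs 0.6262 -0.0685
4.4 10.07 -1.66 abs 0.6323 -0.0787
4.6 10.46 -2.79 abs 0.6362 -0.09
4.8 10.62 -3.98 abs 0.6378 -0.1019
5.0 10.54 -5.17 abs 0.637 -0.1138
5.2 10.22 -6.32 abs 0.6338 -0.1253
5.4 9.68 -7.38 abs 0.6284 -0.1359
5.6 8.94 -8.32 abs 0.621 -0.1453
5.8 8.03 -9.09 abs 0.6119 -0.153
6.0 6.99 -9.67 abs 0.6015 -0.1588
6.2 5.85 -10.03 abs 0.5901 -0.1624
6.4 4.66 -10.15 abs 0.5782 -0.1636
```

Request:
{"name": "step_arm", "arguments": {
  "commands": [
    [0.1,0.97,0.55,-0.1,0,0,0],
    [0.1,1.98,1.18,-0.2,0,0,0],
    [0.1,3.09,1.61,-0.2,0,0,0],
    [0.1,4.27,1.8,-0.2,0,0,0],
    [0.1,5.47,1.75,-0.2,0,0,0]
  ]
}}

```text
time: 10.28
tool_pos: [0.5871, -0.0445, 0.106]
tool_rot: [3.141, 0.001, 1.711]
contact_force: [-4.4, -5.3, 9.2]
opening: 0.0174
grip_force: 25.0
```

Request:
{"name": "step_arm", "arguments": {
  "commands": [
    [0.1,0.6,-0.1,0.1,0,0,0],
    [0.1,1.16,-0.28,0.1,0,0,0],
    [0.1,1.72,-0.5,0.1,0,0,0],
    [0.1,2.24,-0.79,0.1,0,0,0]
  ]
}}

```text
time: 10.62
tool_pos: [0.6085, -0.0527, 0.1061]
tool_rot: [-3.14, -0.001, 1.71]
contact_force: [-4.7, -1.6, 8.2]
opening: 0.0175
grip_force: 25.0
```

```bash
python3 - <<'E'
import numpy as np
c=np.array([.578,-.1038])
P=lambda t:c*100+5.98*np.array([-np.sin(t-.12),-np.cos(t-.12)])
for t in np.arange(3.8,9.4,.4):
    print(round(t,1),[(P(t+i*.1)-P(t)).round(2).tolist() for i in(1,2,3,4)],"tan",[round(-np.cos(t+.28),2),round(np.sin(t+.28),2)])
E
```

```text
3.8 [[0.5, -0.33], [0.96, -0.71], [1.38, -1.14], [1.76, -1.6]] tan [np.float64(0.59), np.float64(-0.81)]
4.2 [[0.33, -0.5], [0.61, -1.03], [0.83, -1.58], [1.0, -2.16]] tan [np.float64(0.23), np.float64(-0.97)]
4.6 [[0.11, -0.59], [0.16, -1.18], [0.15, -1.78], [0.08, -2.37]] tan [np.float64(-0.17), np.float64(-0.99)]
5.0 [[-0.13, -0.58], [-0.32, -1.15], [-0.56, -1.7], [-0.85, -2.22]] tan [np.float64(-0.54), np.float64(-0.84)]
5.4 [[-0.35, -0.49], [-0.74, -0.94], [-1.18, -1.35], [-1.65, -1.71]] tan [np.float64(-0.82), np.float64(-0.57)]
5.8 [[-0.51, -0.31], [-1.05, -0.58], [-1.61, -0.78], [-2.19, -0.93]] tan [np.float64(-0.98), np.float64(-0.2)]
6.2 [[-0.59, -0.09], [-1.19, -0.12], [-1.78, -0.1], [-2.38, -0.01]] tan [np.float64(-0.98), np.float64(0.2)]
6.6 [[-0.58, 0.15], [-1.14, 0.35], [-1.68, 0.61], [-2.19, 0.92]] tan [np.float64(-0.83), np.float64(0.56)]
7.0 [[-0.48, 0.36], [-0.92, 0.77], [-1.31, 1.21], [-1.66, 1.7]] tan [np.float64(-0.54), np.float64(0.84)]
7.4 [[-0.3, 0.52], [-0.54, 1.06], [-0.74, 1.63], [-0.87, 2.21]] tan [np.float64(-0.17), np.float64(0.98)]
7.8 [[-0.07, 0.59], [-0.09, 1.19], [-0.04, 1.79], [0.06, 2.38]] tan [np.float64(0.22), np.float64(0.97)]
8.2 [[0.16, 0.58], [0.38, 1.13], [0.66, 1.66], [0.98, 2.16]] tan [np.float64(0.59), np.float64(0.81)]
8.6 [[0.37, 0.47], [0.79, 0.89], [1.25, 1.28], [1.75, 1.61]] tan [np.float64(0.86), np.float64(0.52)]
9.0 [[0.53, 0.28], [1.08, 0.51], [1.65, 0.69], [2.24, 0.8]] tan [np.float64(0.99), np.float64(0.14)]
```

Request:
{"name": "step_arm", "arguments": {
  "commands": [
    [0.1,0.5,-0.33,0.1,0,0,0],
    [0.1,0.96,-0.71,0.1,0,0,0],
    [0.1,1.38,-1.14,0.1,0,0,0],
    [0.1,1.76,-1.6,0.1,0,0,0]
  ]
}}

```text
time: 10.95
tool_pos: [0.6262, -0.0693, 0.1062]
tool_rot: [-3.14, -0.001, 1.71]
contact_force: [-3.9, -0.8, 3.2]
opening: 0.0174
grip_force: 25.0
```

Request:
{"name": "step_arm", "arguments": {
  "commands": [
    [0.1,0.33,-0.5,0,0,0,0],
    [0.1,0.61,-1.03,0,0,0,0],
    [0.1,0.83,-1.58,0,0,0,0],
    [0.1,1.0,-2.16,0,0,0,0]
  ]
}}

```text
time: 11.28
tool_pos: [0.6359, -0.0912, 0.1062]
tool_rot: [-3.14, -0.001, 1.71]
contact_force: [-6.8, 0.7, 6.3]
opening: 0.0174
grip_force: 25.0
```

Request:
{"name": "step_arm", "arguments": {
  "commands": [
    [0.1,0.09,-0.59,0,0,0,0],
    [0.1,0.12,-1.18,0,0,0,0],
    [0.1,0.1,-1.78,0,0,0,0],
    [0.1,0.02,-2.37,0,0,0,0]
  ]
}}

```text
time: 11.62
tool_pos: [0.6365, -0.1144, 0.1062]
tool_rot: [-3.141, -0.002, 1.71]
contact_force: [-4.4, 3.3, 2.9]
opening: 0.0175
grip_force: 25.0
```

Request:
{"name": "step_arm", "arguments": {
  "commands": [
    [0.1,-0.13,-0.58,0,0,0,0],
    [0.1,-0.32,-1.15,0,0,0,0],
    [0.1,-0.56,-1.7,0,0,0,0],
    [0.1,-0.85,-2.22,0,0,0,0]
  ]
}}

```text
time: 11.95
tool_pos: [0.6282, -0.1362, 0.1062]
tool_rot: [3.141, -0.002, 1.71]
contact_force: [-2.7, 5.9, 3.8]
opening: 0.0176
grip_force: 25.0
```

Request:
{"name": "step_arm", "arguments": {
  "commands": [
    [0.1,-0.35,-0.49,0,0,0,0],
    [0.1,-0.74,-0.94,0,0,0,0],
    [0.1,-1.18,-1.35,0,0,0,0]
  ]
}}

```text
time: 12.2
tool_pos: [0.6168, -0.1496, 0.1063]
tool_rot: [3.14, -0.002, 1.71]
contact_force: [-0.9, 5.6, 2.2]
opening: 0.0173
grip_force: 25.0
```

Request:
{"name": "step_arm", "arguments": {
  "commands": [
    [0.1,-0.47,-0.36,0,0,0,0],
    [0.1,-0.98,-0.67,0,0,0,0],
    [0.1,-1.52,-0.92,0,0,0,0]
  ]
}}

```text
time: 12.45
tool_pos: [0.602, -0.159, 0.1063]
tool_rot: [3.139, -0.001, 1.71]
contact_force: [0.5, 5.5, 0.9]
opening: 0.0176
grip_force: 25.0
```

Request:
{"name": "step_arm", "arguments": {
  "commands": [
    [0.1,-0.56,-0.19,0,0,0,0],
    [0.1,-1.14,-0.33,0,0,0,0],
    [0.1,-1.73,-0.41,0,0,0,0]
  ]
}}

```text
time: 12.7
tool_pos: [0.5839, -0.1639, 0.1063]
tool_rot: [3.14, 0.0, 1.71]
contact_force: [1.8, 3.3, -0.4]
opening: 0.0177
grip_force: 25.0
```

Request:
{"name": "step_arm", "arguments": {
  "commands": [
    [0.1,-0.6,-0.02,0,0,0,0],
    [0.1,-1.19,0.0,0,0,0,0],
    [0.1,-1.79,0.08,0,0,0,0]
  ]
}}

```text
time: 12.95
tool_pos: [0.5656, -0.1632, 0.1063]
tool_rot: [3.141, 0.001, 1.71]
contact_force: [3.2, 2.5, -0.4]
opening: 0.018
grip_force: 25.0
```

Request:
{"name": "step_arm", "arguments": {
  "commands": [
    [0.1,-0.58,0.15,0,0,0,0],
    [0.1,-1.14,0.35,0,0,0,0],
    [0.1,-1.68,0.61,0,0,0,0]
  ]
}}

```text
time: 13.2
tool_pos: [0.5486, -0.1571, 0.1063]
tool_rot: [3.141, 0.001, 1.71]
contact_force: [2.5, -0.1, -1.7]
opening: 0.0174
grip_force: 25.0
```

Request:
{"name": "step_arm", "arguments": {
  "commands": [
    [0.1,-0.5,0.31,0,0,0,0],
    [0.1,-0.97,0.67,0,0,0,0],
    [0.1,-1.41,1.08,0,0,0,0]
  ]
}}

```text
time: 13.45
tool_pos: [0.5343, -0.1462, 0.1063]
tool_rot: [-3.141, 0.001, 1.71]
contact_force: [1.8, -1.2, -1.1]
opening: 0.0178
grip_force: 25.0
```

Request:
{"name": "step_arm", "arguments": {
  "commands": [
    [0.1,-0.39,0.44,0,0,0,0],
    [0.1,-0.74,0.93,0,0,0,0],
    [0.1,-1.04,1.45,0,0,0,0]
  ]
}}

```text
time: 13.7
tool_pos: [0.5237, -0.1314, 0.1062]
tool_rot: [-3.141, 0.0, 1.71]
contact_force: [0.4, -3.0, 0.8]
opening: 0.0176
grip_force: 25.0
```

Request:
{"name": "step_arm", "arguments": {
  "commands": [
    [0.1,-0.24,0.54,0,0,0,0],
    [0.1,-0.44,1.11,0,0,0,0],
    [0.1,-0.57,1.69,0,0,0,0]
  ]
}}

```text
time: 13.95
tool_pos: [0.5181, -0.114, 0.1062]
tool_rot: [-3.14, -0.0, 1.71]
contact_force: [-1.8, -2.3, 2.6]
opening: 0.0171
grip_force: 25.0
```

Request:
{"name": "step_arm", "arguments": {
  "commands": [
    [0.1,-0.12,0.59,0,0,0,0],
    [0.1,-0.18,1.19,0,0,0,0],
    [0.1,-0.13,1.8,0,0,0,0]
  ]
}}

```text
time: 14.2
tool_pos: [0.5176, -0.0959, 0.1063]
tool_rot: [3.141, 0.0, 1.71]
contact_force: [-0.3, -2.9, 0.3]
opening: 0.0173
grip_force: 25.0
```

Request:
{"name": "step_arm", "arguments": {
  "commands": [
    [0.1,0.09,0.59,0,0,0,0],
    [0.1,0.24,1.18,0,0,0,0],
    [0.1,0.46,1.73,0,0,0,0]
  ]
}}

```text
time: 14.45
tool_pos: [0.5224, -0.0791, 0.1062]
tool_rot: [3.141, 0.001, 1.71]
contact_force: [-0.9, -6.2, -0.1]
opening: 0.0177
grip_force: 25.0
```

Request:
{"name": "step_arm", "arguments": {
  "commands": [
    [0.1,0.14,0.26,0,0,0,0],
    [0.1,0.28,0.52,0,0,0,0]
  ]
}}

```text
time: 14.62
tool_pos: [0.525, -0.0741, 0.1062]
tool_rot: [-3.141, 0.001, 1.71]
contact_force: [-1.3, -7.0, 1.0]
opening: 0.0172
grip_force: 25.0
```

Tangential force rose from about 2.9 N to 6.7 N over 0.4 rad at the expected rate, so the jaw force is about 31 N. Time to release.

Request:
{"name": "step_arm", "arguments": {
  "commands": [
    [0.4,0,0,0,0,0,0],
    [0.4,0,0,0,0,0,0],
    [0.4,0,0,0,0,0,0],
    [0.4,0,0,3,0,0,0],
    [0.4,0,0,6,0,0,0]
  ]
}}

```text
time: 15.03
tool_pos: [0.5238, -0.0734, 0.1654]
tool_rot: [-3.138, -0.003, 1.71]
contact_force: [-0.2, -0.8, 1.0]
opening: 0.0366
grip_force: 0.0
```

Request:
{"name": "step_arm", "arguments": {
  "commands": [
    [0.4,0,-3,2,0,0,0],
    [0.4,0,-6.5,4,0,0,0],
    [0.4,0,-10,6,0,0,0],
    [0.4,0,-10,6,0,0,0],
    [0.4,0,-10,6,0,0,0]
  ]
}}

```text
time: 15.45
tool_pos: [0.5254, -0.1756, 0.2271]
tool_rot: [3.139, 0.001, 1.707]
contact_force: [0.7, 0.6, -0.5]
opening: 0.0366
grip_force: 0.0
```

```bash
python3 - <<'E'
from h import *
print(observe()["tool_pos"])
m=camera_model("wrist");im=read_camera("wrist");np.savez("pics/w6.npz",im=im,**m)
for t in(8.2,8.3,8.4,8.5):
  o=np.array([-np.sin(t-.12),-np.cos(t-.12),0]);h=np.array([.577,-.1025,.088])+.06*o
  for a in(1.4,1.5,1.57):print(t,a,proj(m,[h+r*(-np.cos(a)*o+[0,0,np.sin(a)]) for r in(0,.062)]).round(1).tolist())
s=read_camera("scene")
cv2.imwrite("pics/w6.png",np.hstack([im[0:280,180:460],cv2.resize(s[195:285,235:345],(342,280))])[:,:,::-1])
E
```

```text
[ 0.52535512 -0.17556477  0.22705171]
8.2 1.4 [[283.0, 91.0], [300.0, 91.5]]
8.2 1.5 [[283.0, 91.0], [291.2, 87.8]]
8.2 1.57 [[283.0, 91.0], [284.9, 85.3]]
8.3 1.4 [[286.0, 83.8], [303.2, 84.1]]
8.3 1.5 [[286.0, 83.8], [294.7, 79.5]]
8.3 1.57 [[286.0, 83.8], [288.7, 76.2]]
8.4 1.4 [[289.7, 77.0], [307.1, 77.0]]
8.4 1.5 [[289.7, 77.0], [299.1, 71.4]]
8.4 1.57 [[289.7, 77.0], [293.4, 67.5]]
8.5 1.4 [[294.0, 70.5], [311.7, 70.2]]
8.5 1.5 [[294.0, 70.5], [304.3, 63.7]]
8.5 1.57 [[294.0, 70.5], [299.0, 59.2]]
```

View pics/w6.png

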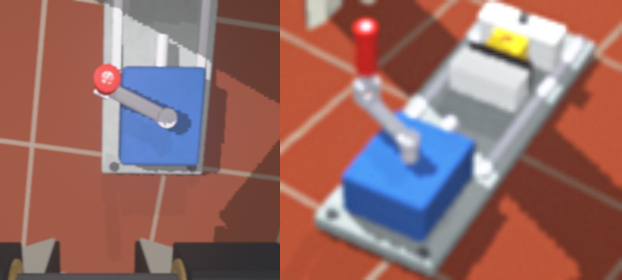

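The handle stands upright, with its end at (287,78), which matches an angle of 1.57 rad. The block sits between pad and stop, and the crank ran back slightly to its 18 N hold, as described.

```bash
python3 -c "
from cell import *
print(hand_in())"
```

```text
the job is handed in; nothing more can be done
None
```

The job is handed in: the handle is upright and released. I cranked clockwise about 8.5 rad until the crank stiffened, to about 31 N at the jaw (well under 60 N). On release it settled back to roughly 18 N, with the block against the stop and nothing else on the bench touched.

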